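# Roll a bottle into the labelling cradle

## Robot

A 6-joint arm with a two-finger parallel gripper is mounted at the origin on the work surface. World frame = base frame: x ahead of the robot, y to its left, z up, the work surface at z = 0. Lengths are in m, angles in rad, forces in N, time in s.
With the tool pointing down it reaches from about 0.25 to 0.8 m from the base axis. Payload 8.5 kg.
Tool frame: the origin (TCP) lies on the centre line of the jaws, within the pads' length; the fingertips stand 25 mm ahead of it and the grasp point (between the pads) lies 6 mm ahead of it; z points along the fingers, y is the line along which they close (so a half turn about z gives the same grasp; the last joint's range is limited). The gripper opens to 85 mm and grips with 20 to 120 N. Pads are 22 mm wide; open, the fingers measure 114 mm over their backs; the gripper's body (76 mm by 85 mm) begins 54 mm behind the grasp point. The pads swing forward as they close: fully open they stand 13 mm farther back than shut.
Start: joints at [1.284, 0.238, -0.013, 1.319, 0, 1.571], TCP at [0.149, 0.504, 0.256] pointing down, gripper open.
Joint ranges: [-2.66, 2.66], [-1.03, 1.9], [-1.14, 1.46], [-1.82, 2.27], [-1.45, 1.34], [-3.14, 3.14]. Speed limits (rad/s): [2.22, 2.22, 2.79, 3.14, 3.14, 3.14].

## Interface

Orientations are given as a unit quaternion [w, x, y, z].
In Python, from cell import robot gives the robot as it stands. The module is installed in compiled form; this text tells all that it offers.
- The arm moves only by the shell command python3 -m jog 'ROWS' [OPENING] [FORCE]. ROWS is JSON, a list of rows, each a list of 4 numbers: the shift along the tool's x, y, z in mm, then the turn about the tool's z in rad. In form: [[dx, dy, dz, spin], ...]. A call has 1 to 10 rows; each row shifts and turns the commanded pose from where the row before left it, along the tool's axes as they then stand; what a row does not reach is not made up. A row lasts 1/12 s, in which the tool goes at most 41.7 mm and 7.16 degrees, less where a joint would pass 70% of its speed; a pose out of reach is approached as far as the arm can. A call is refused whole if a number of a shift passes 41.7 or a number of a turn 0.125, either way. A call with a gripper value outside its range is refused whole. OPENING is the closure, from -1 (fully open) to 1 (shut), set as the call begins (- or left out, the last holds). The fingers move at their own pace and stop on an object; FORCE is the grip in N (left out, the last holds). Time passes only in rows, so rows that do not move let the fingers close. It gives the time, the measured TCP pose, the force, the opening and the grip force at its end, in the units of the state.
- robot.read_state(): the state, without advancing time (a new reading comes with each control period).
- robot.get_image(name): name is "scene" or "top" or "wrist"; returns (picture, depth): 400x640x3 uint8, blue, green, red; 400x640 float32, m along the optical axis (not along the pixel's ray), 0 where there is no reading.
- robot.calibration(name): a dict with "intrinsics" (3x3 intrinsics, pixels), "dist" ([k1, k2, p1, p2, k3] as OpenCV has them; the pictures are not rectified), "view" (4x4, takes a point from world to camera coordinates). Camera axes: x right, y up, looking along -z (the intrinsics and any distortion apply to the point x, -y, -z); pixel columns grow to the right and rows downward; lengths in m; the calibration is good to about 2 mm. A picture is of the moment at which its call begins: read the wrist's pose just before it. calibration takes no time and is no camera call; for the wrist camera it gives the pose at the moment of the call.
- robot.sign_off(): hands the job in; it is judged then, once.
The state is a dict: "t": time; "qpos": joint angles; "joint_vel": joint speeds; "effort": joint torques, N m; "tool_pos": TCP position; "ee_rot": TCP orientation; "force": force on the tool from outside, world axes, zero at the start; "wrist_torque": the same for the moment, N m; "width": finger opening in m; "finger_force": force on a finger pad.
Only numpy, scipy, OpenCV 4.12 (cv2) and the standard library are available. Lean on these libraries where they do the work, as an engineer would, in place of code of your own. Each camera call takes 0.05 s, during which the arm holds its last target. There are 200 camera calls.

## Task

Get the long brown bottle that lies on the bench ready for its label: roll it along the bench by its side, up the ramp and into the groove of the labelling cradle, then push it endways along the groove until its base is against the end stop. Only push it with the fingers, never lifting or carrying it, and leave everything else on the bench where it stands.

Things in the scene. Friction and masses are not known exactly. Their poses are not given: they have to be found in the camera images.
- bottle: Brown glass bottle, white cap, loose, lying on the bench on the cradle's ramp side, 0.19 to 0.28 m from the groove and up to 0.1 rad askew; 0.2 kg, smooth, rolls freely. Straight side 56 mm in diameter, 108 mm long; 152 mm overall. Origin on its axis, mid-way along the straight side. x: its axis, towards the base. Rolled straight into the groove, its base lands 25 to 50 mm short of the stop.
- bottle_base (a point): Centre of the bottle's flat base, 54 mm from the bottle's origin along +x. At the start it faces away from the robot, the same way as the stop end of the cradle.
- bottle_cap (a point): Centre of the free end of the bottle's round cap (32 mm in diameter), 98 mm from the bottle's origin along -x, on the bottle's axis; it faces the robot.
- cradle: Labelling cradle, white with grey groove, screwed down: a V-groove with a ramp on its -y side and an end stop at +x. Origin on the bench under the groove; x along the level groove (from x = -90 to 75 mm) to the stop, away from the robot; z up. V faces slope 30 degrees, valley 4 mm above the bench at y = 0, far lip at y = 26 mm, 19 mm high. A bottle in it has its axis at y = 0, 36 mm up.
- lip (a point): Point on the near lip of the groove, at x = 0, y = -18 mm, 14.4 mm above the bench; a 4 mm wide flat land lies outside it (to y = -22 mm), where the ramp ends.
- ramp_foot (a point): Point on the foot of the ramp, at x = 0, y = -102 mm on the bench. From here the ramp, as long as the groove, rises straight (about 10 degrees) to the land at y = -22 mm, 14.4 mm high.
- stop_face (a point): Middle of the end stop's face towards the groove, at x = +75 mm, 36 mm above the bench. The stop is an aluminium plate across the groove, 44 mm wide, 46 mm high. With its base on it the bottle's origin is at x = +21 mm in the cradle's frame and its cap end at x = -77 mm, still over the groove.
- ointment_jar: Bystander: standing white jar with a blue lid, 78 mm in diameter, 70 mm high. Origin at the centre of its underside.
- short_bottle: Bystander: short brown bottle with a white cap, standing upright, 46 mm in diameter, 93 mm high. Origin at the centre of its underside.
- pot: Bystander: small white ointment pot, 48 mm in diameter, 36 mm high. Origin at the centre of its underside.
- jar_lid: Bystander: blue jar lid lying open side up, 76 mm in diameter, 15 mm high. Origin at the centre of its underside.
- wash_bottle: Bystander: whitish wash bottle with a bent spout, 72 mm in diameter, 200 mm high, standing. Origin at the centre of its underside.
- spatula: Bystander: ointment spatula with a wooden handle, 220 mm long, 9 mm high, lying flat. Origin on its underside near the middle of its length.
There are look-alikes about, which are no part of the job. Leave any blue or pink look-alike of the bottle alone.

How it is judged:
On the way, in this order (a step that is already met when the one before it is completed fails the run):
1. the bottle has rolled half a turn about its own axis on the bench, before the groove (angle between bottle's own z axis and vertical above 2.6 rad and y of bottle in the frame of cradle below -0.04 m), for 0.02 s.
2. the bottle lies in the groove of the cradle (y of bottle in the frame of cradle between -0.005 and 0.005 m and z of bottle in the frame of cradle below 0.0395 m and angle between the x axis of bottle and the x axis of cradle, either way round below 0.08 rad), for 0.3 s.
At the end, for the whole second after the job is handed in: The bottle lies at rest in the groove: axis within 5 mm of the groove's middle and at its seated height within 3 mm, in line within 0.08 rad, base within 3 mm of the end stop (all of step 2 and z of bottle in the frame of cradle above 0.033 m and x of bottle in the frame of cradle between 0.018 and 0.0235 m and linear speed of bottle below 0.02 m/s); the robot touches nothing.
It fails at once if the bottle is lifted or carried: its axis more than 36 mm above the open bench, or more than 50 mm at the cradle (height (world z) of bottle above 0.05 m or (height (world z) of bottle above 0.036 m and y of bottle in the frame of cradle below -0.11 m)).
It fails at once if another thing on the bench is shifted more than 20 mm (distance of any of ointment_jar, short_bottle, pot, jar_lid, wash_bottle, spatula from where it was at the start of the episode above 0.02 m).
It also fails if it takes over 61 s, if anything falls off the work surface, if the arm or the gripper's body presses on something with over 40 N, if the wrist force passes 120 N, or if a joint passes its speed limit or range.

## Working session

There is one attempt and no reset: what is moved stays moved. The work goes in short steps, Python scripts to look and compute and a shell command to move; the robot and the scene stay as the last step left them, time stands still between calls to the robot, and variables do not carry over. Pictures are saved under pics/ and viewed, at most 10 in all, crops included, and the job is handed in when it is done.

```bash
mkdir -p pics; cat > h.py <<'E'
import numpy as np, cv2
from cell import robot
def snap(n,f=None):
    c=robot.calibration(n); im,d=robot.get_image(n)
    if f: cv2.imwrite('pics/'+f,im)
    return im,d,c
def ray(c,px):
    K=np.array(c['intrinsics'],float); V=np.array(c['view'],float)
    u=cv2.undistortPoints(np.array(px,float).reshape(-1,1,2),K,np.array(c['dist'],float)).reshape(-1,2)
    dc=np.c_[u[:,0],-u[:,1],-np.ones(len(u))]
    R=V[:3,:3]; o=-R.T@V[:3,3]
    return o,dc@R
def plane(c,px,z):
    o,d=ray(c,px); return o+d*((z-o[2])/d[:,2])[:,None]
def depthpts(c,px,d):
    o,r=ray(c,px); px=np.array(px).reshape(-1,2).astype(int)
    return o+r*d[px[:,1],px[:,0]][:,None]
E
python3 - <<'E'
from h import *
for n in('top','scene'):
    im,d,c=snap(n,n+'0.png'); V=np.array(c['view']); print(n,-V[:3,:3].T@V[:3,3],c['intrinsics'][0],(d>0).mean())
s=robot.read_state(); print(s)
E
```

```text
top [0.3095199  0.00593758 1.15545827] [382.40203035   0.         314.80235247] 0.9958359375
scene [0.94897982 0.44620715 0.66353623] [361.40965689   0.         320.45927903] 0.99605859375
{'t': 0.1, 'qpos': array([ 1.28398454e+00,  2.38712009e-01, -1.41933684e-02,  1.31917120e+00,
        2.88095071e-05,  1.57080747e+00]), 'joint_vel': array([-4.32441366e-05, -1.01133403e-03,  2.83418042e-03, -6.80303674e-04,
       -8.93139768e-04, -1.45234424e-04]), 'effort': array([ 7.40790038e-04, -5.39719713e+01,  3.46998668e+01,  1.34584124e-02,
        7.69552912e-05, -1.63514181e-05]), 'tool_pos': array([0.14841575, 0.50322854, 0.25573737]), 'ee_rot': array([-1.05736580e-04,  1.42920365e-01,  9.89733984e-01, -6.31494885e-04]), 'force': array([ 0.08695767,  0.03777197, -0.46271678]), 'wrist_torque': array([0.02551994, 0.0330594 , 0.02782948]), 'finger_force': 0.0, 'width': 0.08569014749231951}
```

View pics/top0.png

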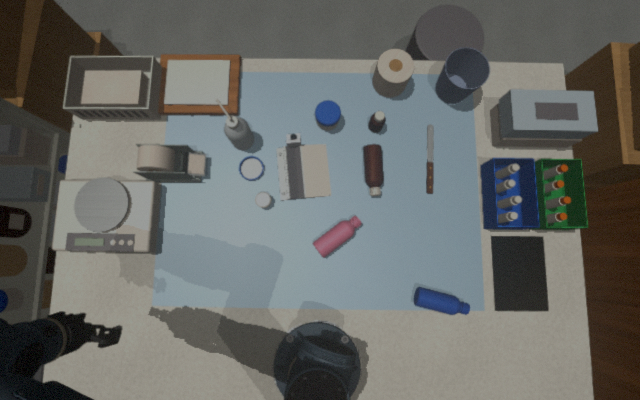

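View pics/scene0.png

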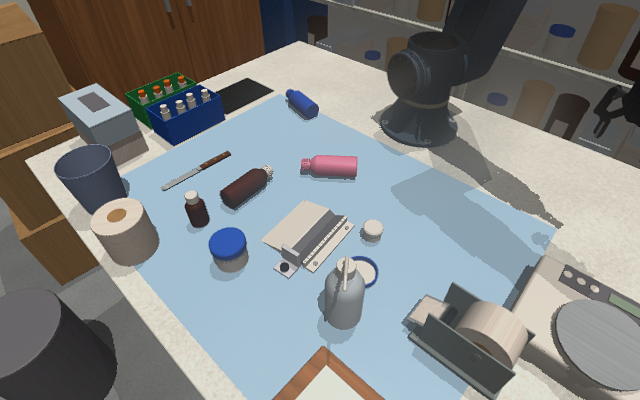

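The top view shows the brown bottle at about (374,168) with its cap at (376,190), the cradle at about (303,172) with the ramp on the right and the stop at (293,139), and the short bottle at (377,121). The spatula is at (430,160) and the pink look-alike at (338,235). The scene view shows the same layout. Next I'll measure.

```bash
python3 - <<'E'
from h import *
im,d,c=snap('top'); 
cv2.imwrite('pics/crop.png',cv2.resize(im[95:245,240:440],None,fx=4,fy=4,interpolation=cv2.INTER_CUBIC))
yy,xx=np.mgrid[0:400,0:640]; px=np.c_[xx.ravel(),yy.ravel()]
P=depthpts(c,px,d).reshape(400,640,3); np.save('P.npy',P)
print('mat z',np.median(P[190:200,340:360,2]))
hsv=cv2.cvtColor(im,cv2.COLOR_BGR2HSV)
for y in (130,168,188): print(y,im[y,374],P[y,374])
roi=np.zeros((400,640),np.uint8); roi[140:200,355:392]=1
m=((im[:,:,0]<75)&(im[:,:,2]<110)&(roi>0)).astype(np.uint8)
n,l,s,ce=cv2.connectedComponentsWithStats(m); k=1+np.argmax(s[1:,4]); cnt=cv2.findContours((l==k).astype(np.uint8),0,1)[0][0]
q=plane(c,cnt.reshape(-1,2),0.028)[:,:2]; r=cv2.minAreaRect(q.astype(np.float32)*1000); print('brown',s[k],r)
# height-based bottle
z=P[...,2]
def comp(x0,x1,y0,y1,h=.012):
    m=np.zeros_like(z,bool); m[y0:y1,x0:x1]=z[y0:y1,x0:x1]>h; return m
for nme,b in dict(bottle=(355,392,138,200),short=(362,390,105,137),jar=(312,345,98,132),pot=(250,275,188,212),pink=(305,370,205,262)).items():
    m=comp(*b); Q=P[m]; print(nme,m.sum(),Q.min(0).round(3),Q.max(0).round(3))
    if nme=='bottle':
        Qt=Q[:,:2]*1000; print(cv2.minAreaRect(Qt.astype(np.float32))); 
        for x in np.arange(Q[:,0].min(),Q[:,0].max(),.015):
            t=Q[abs(Q[:,0]-x)<.0075]; print(x.round(3),t[:,1].min().round(4),t[:,1].max().round(4),t[:,2].max().round(4))
for row in (150,165,180,192):
    print(row,[tuple((P[row,cc]*1000).astype(int)) for cc in range(274,336,3)])
print([tuple((P[rr,295]*1000).astype(int)) for rr in range(128,148,2)])
E
```

```text
mat z 0.0006522940690726342
130 [45 42 42] [ 0.69973975 -0.16396023  0.02038487]
168 [51 55 76] [ 0.5711015  -0.15776125  0.05417731]
188 [136 141 142] [ 0.51274806 -0.15854442  0.04523788]
brown [364 145  20  43 723] ((584.607421875, -159.065185546875), (130.4787139892578, 54.45998764038086), 3.5575661659240723)
bottle 873 [ 0.31  -0.187  0.022] [0.647 0.006 1.155]
((466.8592529296875, -111.38604736328125), (99.54884338378906, 379.699951171875), 67.98014068603516)
0.31 0.0059 0.0059 1.1555Traceback (most recent call last):
  File "<stdin>", line 22, in <module>
    return umr_minimum(a, axis, None, out, keepdims, initial, where)
ValueError: zero-size array to reduction operation minimum which has no identity
```

View pics/crop.png

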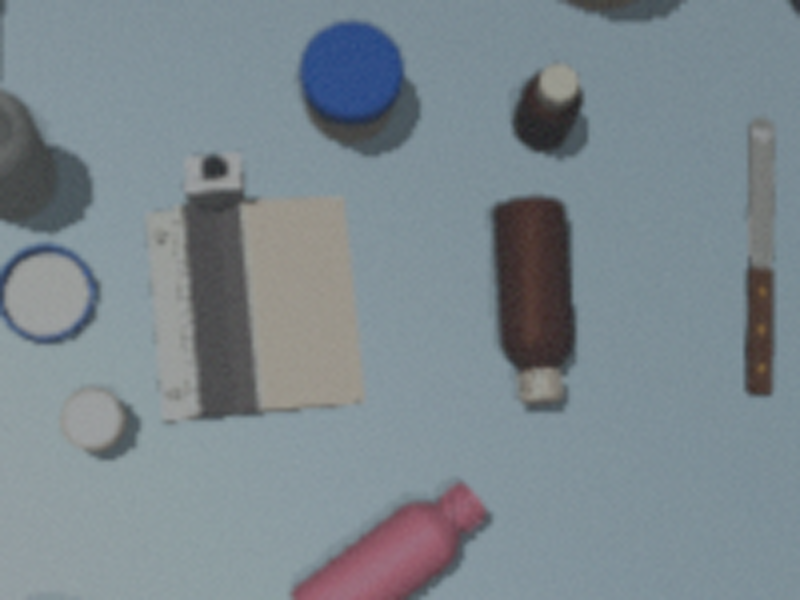

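The crop shows the bottle at an angle nearly parallel to the cradle. The ramp foot edge runs (344,200)–(361,402), the near lip (244,205)–(257,411) and the grey groove's far edge (187,207)–(199,416).

```bash
python3 - <<'E'
from h import *
im,d,c=snap('top')
yy,xx=np.mgrid[0:400,0:640]; P=depthpts(c,np.c_[xx.ravel(),yy.ravel()],d).reshape(400,640,3); z=P[...,2]
f=lambda a:np.array(a,float)/4+[239.6,94.6]
for n,a,h in (('foot',[(344,200),(361,402)],0),('lip',[(244,205),(257,411)],.0144),('far',[(187,207),(199,416)],.019),('stop',[(190,193),(241,192)],.046),('stopback',[(187,157),(240,155)],.046)):
    q=plane(c,f(a),h); v=q[1]-q[0]; print(n,q[:,:2].round(4).tolist(),'dir',np.arctan2(-v[1],-v[0]).round(4))
# grey groove mask edges: sub-pixel by gradient per row
g=cv2.cvtColor(im,cv2.COLOR_BGR2GRAY).astype(float); g=cv2.GaussianBlur(g,(3,3),0)
L=[];F=[];A=[]
for r in range(152,192):
    dx=np.diff(g[r]); 
    def pk(a,b,s):
        i=a+np.argmax(s*dx[a:b]); y0,y1,y2=s*dx[i-1:i+2]; return i+.5+.5*(y0-y2)/(y0-2*y1+y2)
    F.append((pk(283,295,-1),r)); L.append((pk(297,308,1),r)); A.append((pk(320,335,-1),r))
for n,a,h,y in(('far',F,.019,.026),('lip',L,.0144,-.018),('foot',A,0,-.102)):
    q=plane(c,a,h)[:,:2]; vx,vy,x0,y0=cv2.fitLine(q.astype(np.float32),cv2.DIST_HUBER,0,.001,.001).ravel()
    t=np.arctan2(vy,vx); t=t if abs(t)<1.5 else np.arctan(vy/vx); print(n,'ang',t,'y at x=.57:',y0+(.57-x0)*np.tan(t),'groove y',y0+(.57-x0)*np.tan(t)-y/np.cos(t))
for nme,b in dict(bottle=(355,392,138,200),short=(362,390,105,137),jar=(312,345,98,132),pot=(250,275,188,212),cradle=(272,312,128,205),pink=(305,370,205,262)).items():
    x0,x1,y0,y1=b; m=np.zeros_like(z,bool); zz=z[y0:y1,x0:x1]; m[y0:y1,x0:x1]=(zz>.012)&(zz<.3); Q=P[m]; print(nme,m.sum(),Q.min(0).round(3),Q.max(0).round(3))
    if nme=='bottle':
        for x in np.arange(.49,.655,.01):
            t=Q[abs(Q[:,0]-x)<.005]
            if len(t): print(x.round(3),t[:,1].min().round(4),t[:,1].max().round(4),(t[:,1].min()+t[:,1].max())/2,np.percentile(t[:,2],95).round(4))
E
```

```text
foot [[0.6568, -0.0151], [0.4969, -0.03]] dir 0.0927
lip [[0.6473, 0.0623], [0.4865, 0.0489]] dir 0.0832
far [[0.6438, 0.106], [0.4813, 0.0923]] dir 0.0839
stop [[0.6467, 0.1016], [0.6481, 0.0633]] dir 1.605
stopback [[0.6749, 0.1047], [0.677, 0.0647]] dir 1.6237
far ang 0.11422031 y at x=.57: 0.101097055 groove y 0.074926525
lip ang 0.11278937 y at x=.57: 0.057490487 groove y 0.075605586
foot ang 0.10394303 y at x=.57: -0.025307268 groove y 0.077246234
bottle 864 [ 0.494 -0.188  0.021] [ 0.647 -0.128  0.062]
0.49 -0.1641 -0.149 -0.15654298867329214 0.0421
0.5 -0.1784 -0.1452 -0.1617788105673943 0.0463
0.51 -0.1779 -0.1461 -0.16199111876440062 0.045
0.52 -0.1784 -0.1422 -0.16032564140779598 0.048
0.53 -0.1838 -0.1342 -0.15899419041815277 0.0534
0.54 -0.1867 -0.1332 -0.15995425719471773 0.056
0.55 -0.1876 -0.1332 -0.1604069879310649 0.0569
0.56 -0.1841 -0.1311 -0.15761837158194336 0.0575
0.57 -0.184 -0.1308 -0.1573816485207999 0.0571
0.58 -0.1854 -0.1308 -0.15812947113487447 0.0577
0.59 -0.1844 -0.1304 -0.15736739819959672 0.0579
0.6 -0.1809 -0.1298 -0.15536469056089525 0.0579
0.61 -0.1815 -0.1284 -0.1549543501126838 0.0576
0.62 -0.1818 -0.1284 -0.15510003487742183 0.0576
0.63 -0.1826 -0.1279 -0.1552589993669541 0.0564
0.64 -0.178 -0.1276 -0.152841628721342 0.0573
0.65 -0.1783 -0.1411 -0.15972638366955955 0.0526
short 268 [ 0.698 -0.192  0.013] [ 0.741 -0.146  0.098]
jar 611 [ 0.699 -0.056  0.013] [0.777 0.019 0.076]
pot 204 [0.453 0.148 0.027] [0.498 0.194 0.042]
cradle 860 [0.483 0.027 0.012] [0.685 0.131 0.051]
pink 897 [ 0.309 -0.118  0.016] [0.433 0.022 0.063]
```

```bash
python3 -m jog '[[0,0,0,0.119],[0,0,0,0.119],[0,0,0,0.119],[0,0,0,0.119],[0,0,0,0.119],[0,0,0,0.119],[0,0,0,0.119],[0,0,0,0.119],[0,0,0,0.119],[0,0,0,0.119]]' -0.4 20
cat >> h.py <<'E'
def tool():
    from scipy.spatial.transform import Rotation as Ro
    s=robot.read_state(); q=s['ee_rot']; return s,Ro.from_quat([q[1],q[2],q[3],q[0]]).as_matrix()
def go(x,y,z,ang=None):
    s,R=tool(); v=R.T@(np.array([x,y,z])-s['tool_pos'])*1000
    a=np.arctan2(R[1,1],R[0,1]); print('t',s['t'],'pos',s['tool_pos'].round(4),'yaw(tool y)',a.round(4),'F',s['force'].round(2),'w',round(s['width'],4),'shift',v.round(1),'spin',None if ang is None else round(a-ang,4))
E
python3 -c "
from h import *
go(.50,.07,.256,.1)"
```

```text
t: 1.03
tool_pos: [0.1485, 0.5034, 0.2561]
ee_rot: [0.0, 0.675, 0.738, -0.0]
force: [-0.1, 0.4, -0.1]
width: 0.0597
finger_force: 0.0
t 1.0333 pos [0.1485 0.5034 0.2561] yaw(tool y) 0.0881 F [-0.12  0.43 -0.15] w 0.0597 shift [-4.627e+02  3.120e+02  2.000e-01] spin -0.0119
```

```bash
python3 -m jog '[[-16,10,0,0],[-32,22,0,0],[-32,22,0,0],[-32,22,0,0],[-32,22,0,0],[-32,22,0,0],[-32,22,0,0],[-32,22,0,0],[-32,22,0,0],[-32,22,0,0]]' >/dev/null; python3 -m jog '[[-32,22,0,0],[-32,22,0,0],[-32,22,0,0],[-32,22,0,0],[-16,16,0,0],[-10,10,0,0],[0,0,0,0],[0,0,0,0]]'
python3 - <<'E'
from h import *
go(.5,.07,.256,.1)
im,d,c=snap('wrist','wrist0.png'); V=np.array(c['view']); print(-V[:3,:3].T@V[:3,3])
snap('scene','scene1.png')
E
```

```text
t: 2.53
tool_pos: [0.5118, 0.0778, 0.2559]
ee_rot: [-0.001, 0.673, 0.739, -0.0]
force: [-0.5, -0.8, -0.1]
width: 0.0599
finger_force: 0.0
t 2.5333 pos [0.5118 0.0778 0.2559] yaw(tool y) 0.0931 F [-0.51 -0.78 -0.1 ] w 0.0599 shift [ -6.7 -12.5  -0.1] spin -0.0069
[0.50630905 0.14532796 0.37455991]
```

View pics/wrist0.png

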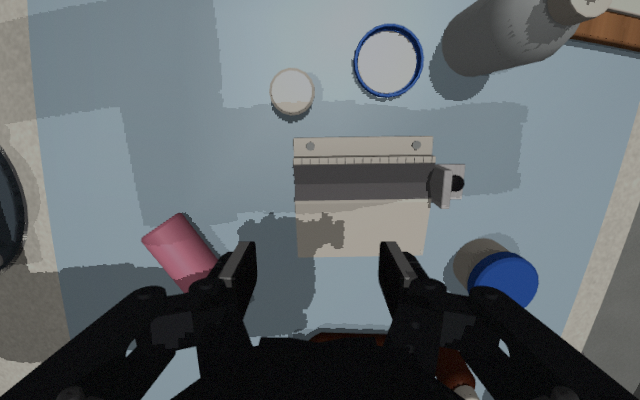

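The wrist view shows the groove's dark band at rows ~164–200 across columns 295–430, the stop face at about (433,185), and the ramp foot at row ~257.

```bash
cat > cr.py <<'E'
from h import *
im=cv2.imread('pics/wrist0.png'); c=robot.calibration('wrist')
g=cv2.GaussianBlur(cv2.cvtColor(im,cv2.COLOR_BGR2GRAY).astype(float),(3,3),0); dy=np.diff(g,axis=0)
def pk(col,a,b,s):
    v=s*dy[:,col]; i=a+np.argmax(v[a:b]); y0,y1,y2=v[i-1:i+2]; return (col,i+.5+.5*(y0-y2)/(y0-2*y1+y2))
def fit(a,h,y,n):
    q=plane(c,a,h)[:,:2]; vx,vy,x0,y0=cv2.fitLine(q.astype(np.float32),cv2.DIST_HUBER,0,.001,.001).ravel(); t=np.arctan(vy/vx)
    print(n,'ang',t.round(4),'groove y at .57',(y0+(.57-x0)*vy/vx-y/np.cos(t)).round(4))
fit([pk(k,157,172,-1) for k in range(302,422)],.019,.026,'far')
fit([pk(k,190,210,1) for k in range(302,422)],.0144,-.018,'lip')
fit([pk(k,248,264,-1) for k in list(range(352,376))+list(range(416,424))],0,-.102,'foot')
print('stop top corners', plane(c,[(430,179),(441,206),(431,165)],.046).round(4).tolist())
print('ends', plane(c,[(294,200),(294,165),(297,257)],.012).round(4).tolist())
E
python3 cr.py
```

```text
far ang 0.1103 groove y at .57 0.0724
lip ang 0.1124 groove y at .57 0.072
foot ang 0.0307 groove y at .57 0.0744
stop top corners [[0.6339, 0.0916, 0.046], [0.6522, 0.0625, 0.046], [0.6321, 0.1068, 0.046]]
ends [[0.4867, 0.0444, 0.012], [0.4835, 0.087, 0.012], [0.4961, -0.0309, 0.012]]
```

```bash
python3 - <<'E'
from h import *
im=cv2.imread('pics/wrist0.png'); cv2.imwrite('pics/stop.png',cv2.resize(im[130:270,280:480],None,fx=4,fy=4,interpolation=cv2.INTER_CUBIC))
E
```

```text
(no output)
```

View pics/stop.png

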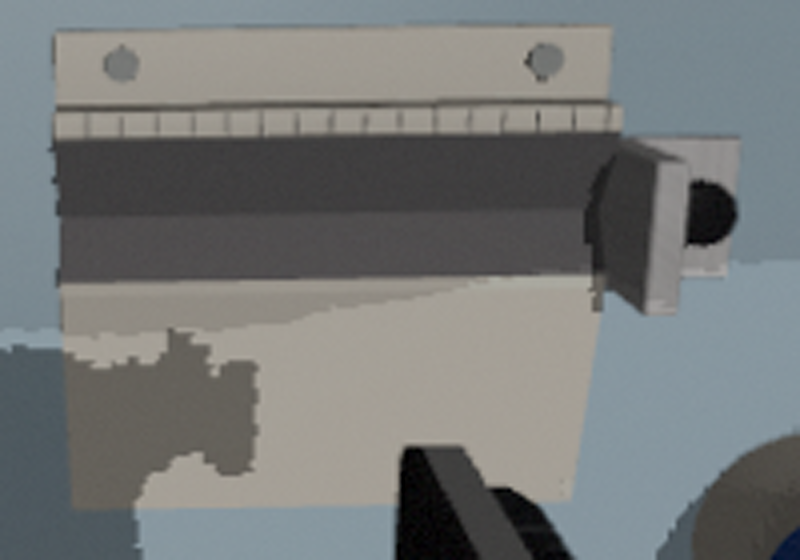

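The cradle yaw is about 0.11 rad, with the groove line at y≈0.073 where x=0.57, and the stop face at x≈0.652. The bottle is therefore about 0.23 m from the groove and skewed about −0.05 rad relative to it. Next I'll move behind the bottle, on its −y side.

```bash
python3 -c "
from h import *
go(.598,-.217,.256,.11)"
```

```text
t 2.6333 pos [0.5112 0.0786 0.2562] yaw(tool y) 0.0949 F [ 0.11  0.08 -0.39] w 0.06 shift [-3.025e+02  5.840e+01  1.000e-01] spin -0.0151
```

```bash
python3 -m jog '[[-20,4,0,0],[-32,6,0,0],[-32,6,0,0],[-32,6,0,0],[-32,6,0,0],[-32,6,0,0],[-32,6,0,0],[-32,6,0,0],[-32,6,0,0],[-26,6,0,-0.015]]' >/dev/null; python3 -m jog '[[0,0,0,0],[0,0,20,0],[0,0,32,0],[0,0,32,0],[0,0,32,0],[0,0,20,0],[0,0,0,0],[0,0,0,0]]'
python3 - <<'E'
from h import *
go(.598,-.217,.05,.11)
im,d,c=snap('scene','scene2.png')
E
```

```text
t: 4.13
tool_pos: [0.5976, -0.2157, 0.1202]
ee_rot: [-0.001, 0.667, 0.745, -0.0]
force: [0.5, -0.5, 0.7]
width: 0.0596
finger_force: 0.0
t 4.1333 pos [ 0.5976 -0.2157  0.1202] yaw(tool y) 0.1107 F [ 0.55 -0.52  0.74] w 0.0596 shift [-1.4  0.4 70.2] spin 0.0007
```

View pics/scene2.png

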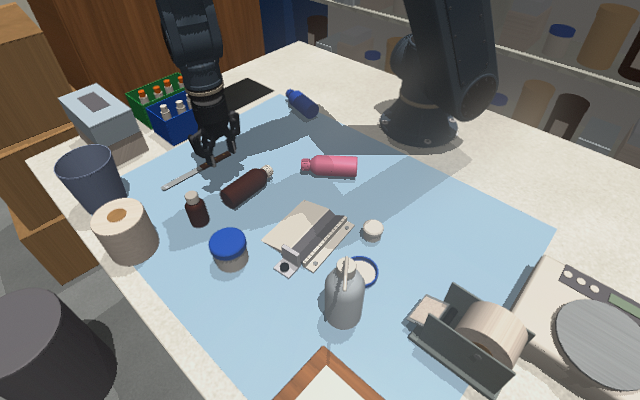

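The gripper is over the open bench behind the bottle, with its fingertips near (208,162) and (235,150). I'll get the tip height from depth.

```bash
python3 - <<'E'
from h import *
im,d,c=snap('scene')
yy,xx=np.mgrid[110:175,185:250]; px=np.c_[xx.ravel(),yy.ravel()]; Q=depthpts(c,px,d)
m=(abs(Q[:,1]+.216)<.03)&(abs(Q[:,0]-.6)<.08)&(Q[:,2]>.04)&(Q[:,2]<.3); Q=Q[m]
for s in (Q[:,0]<.6,Q[:,0]>.6): print(s.sum(),np.sort(Q[s][:,2])[:8].round(3),Q[s&(Q[:,2]<.12)].min(0).round(3),Q[s&(Q[:,2]<.12)].max(0).round(3))
E
```

```text
575 [0.101 0.102 0.104 0.104 0.106 0.106 0.107 0.107] [ 0.555 -0.232  0.101] [ 0.571 -0.207  0.12 ]
1010 [0.104 0.105 0.105 0.106 0.108 0.108 0.109 0.109] [ 0.627 -0.214  0.104] [ 0.642 -0.199  0.12 ]
```

```bash
python3 -m jog '[[0,0,20,0],[0,0,25,0],[0,0,22,0],[0,0,15,0],[0,0,0,0],[0,0,0,0]]'
python3 -m jog '[[2,0,0,0],[3,0,0,0],[3,0,0,0],[3,0,0,0],[3,0,0,0],[3,0,0,0],[3,0,0,0],[3,0,0,0],[3,0,0,0],[3,0,0,0]]'
cat > bt.py <<'E'
from h import *
import sys
O=np.array([.577,.0737]); a=.11; Rc=np.array([[np.cos(a),np.sin(a)],[-np.sin(a),np.cos(a)]])
def bottle(h=.028):
    im,d,c=snap('scene')
    hsv=cv2.cvtColor(im,cv2.COLOR_BGR2HSV).astype(int); b,g,r=[im[...,i].astype(int) for i in range(3)]
    yy,xx=np.mgrid[0:400,0:640]; P=depthpts(c,np.c_[xx.ravel(),yy.ravel()],d).reshape(400,640,3)
    C=(P[...,:2]-O)@Rc.T
    m=(r-b>6)&(r<130)&(P[...,2]>.006)&(P[...,2]<.08)&(C[...,0]>-.1)&(C[...,0]<.1)&(C[...,1]>-.33)&(C[...,1]<.04)
    n,l,s,ce=cv2.connectedComponentsWithStats(m.astype(np.uint8)); k=1+np.argmax(s[1:,4])
    cv2.imwrite('pics/m.png',(l==k).astype(np.uint8)*255)
    Q=np.c_[C[l==k],P[...,2][l==k]]
    top=np.percentile(Q[:,2],97); lo,hi=np.percentile(Q,[2,98],0)
    t=Q[Q[:,2]>top-.012]; f=np.polyfit(t[:,0],t[:,1],1)
    print('n',len(Q),'cradle-frame lo',lo.round(4),'hi',hi.round(4),'top z',top.round(4),'crest y at mid',np.polyval(f,(lo[0]+hi[0])/2).round(4),'skew',f[0].round(3))
s,R=tool(); print('tcp cradle',(Rc@(s['tool_pos'][:2]-O)).round(4),s['tool_pos'][2].round(4),'t',round(s['t'],2),'F',s['force'].round(1)); bottle()
E
python3 bt.py
```

```text
t: 4.73
tool_pos: [0.5988, -0.2175, 0.0396]
ee_rot: [0.0, 0.667, 0.745, 0.0]
force: [0.3, -0.7, -0.2]
width: 0.0599
finger_force: 0.0
t: 5.57
tool_pos: [0.5949, -0.1883, 0.0382]
ee_rot: [-0.0, 0.668, 0.745, -0.0]
force: [0.4, -0.1, 0.2]
width: 0.0596
finger_force: 0.0
tcp cradle [-0.011  -0.2624] 0.0382 t 5.57 F [ 0.4 -0.1  0.2]
n 790 cradle-frame lo [-0.0828 -0.2354  0.0316] hi [ 0.0427 -0.1914  0.0567] top z 0.0565 crest y at mid -0.213 skew -0.057
```

```bash
python3 -m jog '[[3,0,0,0],[4,0,0,0],[4,0,0,0],[4,0,0,0],[4,0,0,0],[4,0,0,0],[4,0,0,0],[4,0,0,0],[4,0,0,0],[4,0,0,0]]' >/dev/null; python3 bt.py;  python3 -m jog '[[4,0,0,0],[4,0,0,0],[4,0,0,0],[4,0,0,0],[4,0,0,0],[4,0,0,0],[4,0,0,0],[4,0,0,0],[4,0,0,0],[4,0,0,0]]' >/dev/null; python3 bt.py
```

```text
tcp cradle [-0.0109 -0.2233] 0.0383 t 6.45 F [-0.  -1.2  0.4]
n 818 cradle-frame lo [-0.0768 -0.1962  0.0315] hi [ 0.0442 -0.1531  0.0569] top z 0.0565 crest y at mid -0.1744 skew -0.055
tcp cradle [-0.0108 -0.1833] 0.0383 t 7.33 F [ 0.3  0.1 -0.2]
n 898 cradle-frame lo [-0.0799 -0.1569  0.0279] hi [ 0.0462 -0.1129  0.0567] top z 0.0565 crest y at mid -0.135 skew -0.038
```

```bash
python3 -m jog '[[4,0,0,0],[4,0,0,0],[4,0,0,0],[4,0,0,0],[4,0,0,0],[4,0,0,0],[4,0,0,0],[4,0,0,0],[4,0,0,0],[4,0,0,0]]' >/dev/null; python3 bt.py;  python3 -m jog '[[4,0,0,0],[4,0,0,0],[4,0,0,0],[4,0,0,0],[4,0,0,0],[4,0,0,0],[4,0,0,0],[0,0,0,0]]' >/dev/null; python3 bt.py
```

```text
tcp cradle [-0.0107 -0.1435] 0.0384 t 8.22 F [-0.2 -3.1  1. ]
n 945 cradle-frame lo [-0.0751 -0.1191  0.0284] hi [ 0.048  -0.0735  0.0574] top z 0.0571 crest y at mid -0.0961 skew -0.051
tcp cradle [-0.011  -0.1147] 0.0382 t 8.93 F [0.1 1.2 0.6]
n 996 cradle-frame lo [-0.0759 -0.0921  0.0101] hi [ 0.0476 -0.0466  0.0622] top z 0.062 crest y at mid -0.069 skew -0.012
```

```bash
python3 -m jog '[[3,0,0,0],[3,0,0,0],[3,0,0,0],[3,0,0,0],[3,0,0,0],[3,0,0,0],[3,0,0,0],[3,0,0,0],[3,0,0,0],[3,0,0,0]]' >/dev/null; python3 bt.py;  python3 -m jog '[[3,0,0,0],[3,0,0,0],[3,0,0,0],[3,0,0,0],[3,0,0,0],[3,0,0,0],[3,0,0,0],[0,0,0,0]]' >/dev/null; python3 bt.py
```

```text
tcp cradle [-0.0107 -0.0854] 0.0383 t 9.82 F [ 0.1 -1.9  1.4]
n 1013 cradle-frame lo [-0.0738 -0.0629  0.0252] hi [ 0.0475 -0.0175  0.0674] top z 0.0672 crest y at mid -0.04 skew -0.007
tcp cradle [-0.0108 -0.0639] 0.0382 t 10.53 F [-0.6  0.8  0.9]
n 1028 cradle-frame lo [-0.073  -0.0404  0.0441] hi [0.0476 0.0058 0.0713] top z 0.071 crest y at mid -0.0167 skew -0.005
```

```bash
python3 -m jog '[[2,0,0,0],[2,0,0,0],[2,0,0,0],[2,0,0,0],[0,0,0,0],[0,0,0,0],[0,0,0,0],[0,0,0,0]]' >/dev/null; python3 bt.py
```

```text
tcp cradle [-0.0107 -0.0568] 0.0383 t 11.25 F [ 0.6 -0.6  0.8]
n 1025 cradle-frame lo [-0.0732 -0.02    0.0397] hi [0.0473 0.0265 0.0651] top z 0.0648 crest y at mid 0.0034 skew -0.007
```

The bottle has dropped into the groove. Next I'll back off, lift, close the fingers and go behind the cap.

```bash
python3 -m jog '[[-15,0,0,0],[-15,0,0,0],[0,0,-25,0],[0,0,-30,0],[0,0,-30,0],[0,0,-20,0],[0,0,0,0]]' 1 20 >/dev/null; python3 -m jog '[[20,-15,0,0],[30,-30,0,0],[30,-30,0,0],[7,-30,0,0],[0,-20,0,0],[0,-10,0,0],[0,0,0,0],[0,0,0,0]]' ; python3 bt.py; python3 - <<'E'
from h import *
O=np.array([.577,.0737]); 
p=O+[-.145*np.cos(.11),-.145*np.sin(.11)]; go(p[0],p[1],.05,.11)
im,d,c=snap('wrist'); cv2.imwrite('pics/w1.png',im)
im,d,c=snap('scene','s3.png')
yy,xx=np.mgrid[0:400,0:640]; Q=depthpts(c,np.c_[xx.ravel(),yy.ravel()],d); s=robot.read_state(); t=s['tool_pos']
m=(abs(Q[:,:2]-t[:2]).max(1)<.04)&(Q[:,2]>.09)&(Q[:,2]<.18); print('tip',np.sort(Q[m][:,2])[:8].round(4), (Q[m&(Q[:,2]<t[2])][:,0].max()-t[0]))
E
```

```text
t: 12.55
tool_pos: [0.4343, 0.057, 0.1435]
ee_rot: [0.001, 0.668, 0.744, 0.0]
force: [1.2, -1.5, 0.4]
width: -0.0001
finger_force: 0.0
tcp cradle [-0.1437 -0.0009] 0.1435 t 12.55 F [ 1.2 -1.5  0.4]
n 1000 cradle-frame lo [-0.075  -0.0204  0.0411] hi [0.0472 0.0265 0.0651] top z 0.0648 crest y at mid 0.0035 skew -0.009
t 12.6 pos [0.4349 0.057  0.1435] yaw(tool y) 0.1084 F [-0.44  0.8   0.69] w -0.0002 shift [ 1.  -2.  93.5] spin -0.0016
tip [0.1178 0.1188 0.1189 0.1203 0.1214 0.1234 0.1236 0.1248] 0.01454738461268995
```

View pics/w1.png

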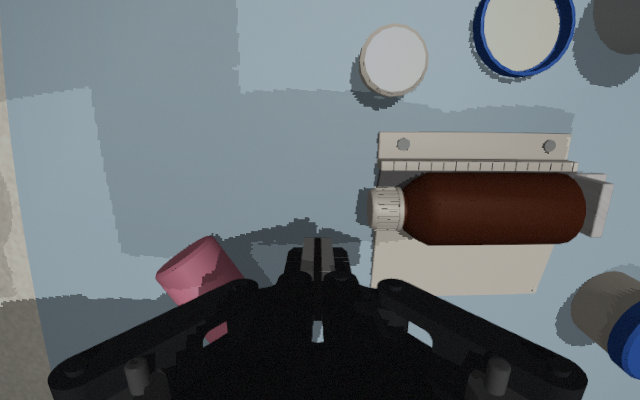

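The bottle lies in the groove with its cap end at about (371,210). The closed fingers at about (318,260) are clear behind it. I'll lower them and push in steps.

```bash
python3 - <<'E'
from h import *
im=cv2.imread('pics/w1.png'); c=robot.calibration('wrist')
O=np.array([.577,.0737]); a=.11; Rc=np.array([[np.cos(a),np.sin(a)],[-np.sin(a),np.cos(a)]])
print(((plane(c,[(371,210)],.036)[:,:2]-O)@Rc.T).round(4), ((plane(c,[(371,190),(371,230)],.036)[:,:2]-O)@Rc.T).round(4))
E
python3 -m jog '[[1,-2,20,0],[0,0,30,0],[0,0,25,0],[0,0,17,0],[0,0,0,0],[0,0,0,0]]'
python3 -m jog '[[0,3,0,0],[0,3,0,0],[0,3,0,0],[0,3,0,0],[0,3,0,0],[0,3,0,0],[0,3,0,0],[0,0,0,0]]'; python3 bt.py
```

```text
[[-0.1011 -0.0033]] [[-0.1018  0.0124]
 [-0.1004 -0.0196]]
t: 13.2
tool_pos: [0.4314, 0.0577, 0.0507]
ee_rot: [-0.001, 0.668, 0.744, -0.001]
force: [0.2, -0.6, 0.1]
width: -0.0
finger_force: 0.0
t: 13.87
tool_pos: [0.453, 0.0603, 0.0514]
ee_rot: [0.0, 0.668, 0.745, 0.0]
force: [0.3, -0.4, -0.1]
width: 0.0001
finger_force: 0.0
tcp cradle [-0.1248  0.0003] 0.0514 t 13.87 F [ 0.3 -0.4 -0.1]
n 1007 cradle-frame lo [-0.0697 -0.0205  0.0406] hi [0.0471 0.0267 0.0652] top z 0.0649 crest y at mid 0.0035 skew -0.007
```

```bash
python3 -m jog '[[0,2,0,0],[0,2,0,0],[0,2,0,0],[0,2,0,0],[0,2,0,0],[0,2,0,0],[0,2,0,0],[0,2,0,0],[0,2,0,0],[0,2,0,0]]'|grep force; python3 bt.py; python3 -m jog '[[0,2,0,0],[0,2,0,0],[0,2,0,0],[0,2,0,0],[0,1,0,0],[0,0,0,0]]' | grep force; python3 bt.py
```

```text
force: [-1.4, 0.3, 0.0]
finger_force: 0.8
tcp cradle [-0.1054  0.0003] 0.0513 t 14.75 F [-1.4  0.3  0. ]
n 1017 cradle-frame lo [-0.0568 -0.0203  0.0405] hi [0.0588 0.0267 0.0652] top z 0.0648 crest y at mid 0.0039 skew -0.011
force: [-0.2, 0.1, -0.1]
finger_force: 0.0
tcp cradle [-0.0961  0.0003] 0.0513 t 15.3 F [-0.2  0.1 -0.1]
n 1041 cradle-frame lo [-0.0493 -0.0204  0.0399] hi [0.0679 0.0266 0.065 ] top z 0.0648 crest y at mid 0.0038 skew -0.008
```

```bash
python3 -m jog '[[0,1,0,0],[0,1,0,0],[0,1,0,0]]'|grep -E "pos|force"; for i in 1; do python3 -m jog '[[0,1,0,0]]'|grep -E "pos|force"; python3 -m jog '[[0,1,0,0]]'|grep -E "pos|force";python3 -m jog '[[0,0.5,0,0]]'|grep -E "pos|force"; done; python3 bt.py
```

```text
tool_pos: [0.4837, 0.0637, 0.0513]
force: [-2.5, 0.4, 2.6]
finger_force: 1.3
tool_pos: [0.4842, 0.0637, 0.0512]
force: [-6.5, -0.2, 4.4]
finger_force: 3.5
tool_pos: [0.4843, 0.0637, 0.0511]
force: [-11.3, -1.3, 7.1]
finger_force: 5.4
tool_pos: [0.4843, 0.0637, 0.051]
force: [-10.9, -0.6, 8.3]
finger_force: 5.7
tcp cradle [-0.0933  0.0003] 0.051 t 15.85 F [-10.9  -0.6   8.3]
n 1046 cradle-frame lo [-0.046  -0.0203  0.0406] hi [0.0706 0.0267 0.0651] top z 0.0649 crest y at mid 0.0036 skew -0.009
```

The force climbs to 11 N with the TCP stalled, so the base is on the stop. I'll back off gently, then check.

```bash
python3 -m jog '[[0,-1,0,0],[0,-1,0,0],[0,-1,0,0],[0,-2,0,0],[0,-10,0,0],[0,-20,0,0],[0,-20,-10,0],[0,0,-40,0],[0,0,-40,0],[0,0,-20,0]]'|grep -E "pos|force"; python3 -m jog '[[0,0,0,0],[0,0,0,0],[0,0,0,0],[0,0,0,0]]'|grep force; python3 bt.py; python3 - <<'E'
from h import *
im,d,c=snap('wrist'); cv2.imwrite('pics/w2.png',im)
E
```

```text
tool_pos: [0.432, 0.058, 0.165]
force: [1.2, -0.1, 0.1]
finger_force: 0.0
force: [-0.3, 0.5, -1.4]
finger_force: 0.0
tcp cradle [-0.1471  0.0003] 0.1602 t 17.07 F [-0.3  0.5 -1.4]
n 1045 cradle-frame lo [-0.0493 -0.0204  0.0417] hi [0.0708 0.0263 0.065 ] top z 0.0649 crest y at mid 0.0035 skew -0.001
```

View pics/w2.png

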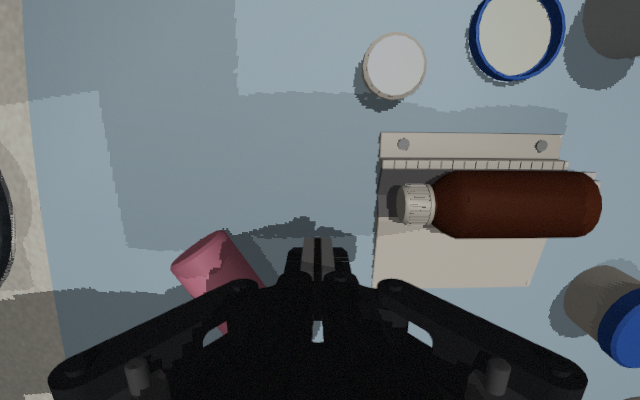

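The bottle is seated level in the groove with its base covering the stop. The cap end at (398,203) is over the groove, and the gripper is clear.

```bash
python3 -c "
from cell import robot
print(robot.sign_off())"
```

```text
the job is handed in; nothing more can be done
None
```

The bottle was rolled up the ramp into the groove and pushed endways until its base met the end stop (push force rose to 11 N with the arm stalled); I backed the gripper clear and handed the job in at about 17 s, and no verdict came back.

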